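# Set the telescoping gauge arm against a straightedge on a drive chassis

### The job

Lay the steel straightedge flat on the bench, flush along the chassis's straight far side and with its end butted against the chassis's ear, long mark towards the gauge stand, and let go of it. Then push down the gauge's lock button to release the telescoping arm, take the arm by its tab and draw it out until its pointer stands over the straightedge's long mark. Finish while still gripping the tab and holding the pointer on the mark (a spring pulls the arm back), with the straightedge still flush and butted and the cup, screwdriver and bracket left alone.

Things in the scene. Friction and masses are not known exactly. Their poses are not given: they have to be found in the camera images.
- chassis_corner (a point): Fixed open sheet-metal chassis, 130 x 280 mm, 35 mm high, nearer the robot than the straightedge. Point: bench level, inside corner of its far side and its ear. +x out of the far side (away from the robot), +y along it towards the gauge, z up. The side is the plane x = 0, 274 mm long; the ear, a 6 mm plate 25 mm high, sticks out 29 mm along +x, its face towards the gauge is the plane y = 0.
- rule_grip (a point): Centre of the grip block, 18 (x) x 24 (y) mm, 32 high, on the middle of the loose steel straightedge (36 (x) x 240 (y) x 5 mm, 0.26 to 0.43 kg, flat on the bench, ticks along its +x edge). Point: 21 mm above the underside; block top at 37 mm. Its -x long edge goes against the chassis, its -y end against the ear; +y is the end with the long mark.
- rule_mark (a point): Centre of the straightedge's long mark, on its top face (5 mm above its underside): a black line 2 mm wide across the full width, 70 mm from the +y end and 50 mm from the grip block's centre. Axes as the straightedge's.
- rule_end_left (a point): Bottom corner of the straightedge where its -x long edge meets its +y end.
- rule_end_right (a point): Bottom corner of the straightedge where its -x long edge meets its -y end (the end to butt against the ear).
- pointer_tip (a point): Lower tip of the dark 10 mm pointer cone under the telescoping arm's end, 9 mm above the bench (4 mm over the straightedge). It moves only with the arm, straight along its -y, parallel to the chassis's far side and 18 mm out from it. The arm comes out of a fixed stand beyond the chassis's +y end: a round base and a level tube 22 mm wide (26 at its mouth), at 36 to 60 mm height.
- pull_tab (a point): Centre of the grip tab, an upright aluminium post 18 x 18 mm on the head at the arm's end, right above the pointer; free from 58 mm (top of the head, 22 (x) x 24 (y) mm) to 94.5 mm above the bench, this point at 76 mm. The arm comes out along -y; x lies across it. The tab can be gripped across y or x.
- button_top (a point): Centre of the top of the lock button: round black cap 24 mm across on top of the tube, 70 mm behind the tab when the arm is in. Its top is 68 mm above the bench, 10 mm above the tube; it is pushed straight down.
- lock_button (a joint): Travel of the lock button, m: 0 up (arm locked in), 0.007 fully down. It needs about 3 N, and stays down where it is left; the arm is free once it is 5 mm down or more.
- gauge_arm (a joint): How far the arm is drawn out, m: 0 fully in (as at the start), up to 0.170. A spring pulls it back with 3 N (in) to 5 N (out); it returns when let go.
- cup: Bystander: small grey open cup 64 mm across, 40 mm high; origin at the centre of its underside.
- screwdriver: Bystander: screwdriver about 170 mm long lying on the bench along its x axis; origin on the bench below it.
- bracket: Bystander: steel angle bracket 50 x 70 mm, 40 mm high; origin at the centre of its underside.
There are look-alikes about, which are no part of the job. Several things look just like the part that bears rule_grip: the one meant starts farthest to the robot's left.

How it is judged:
On the way, in this order (a step that is already met when the one before it is completed fails the run):
1. the straightedge lies flush along the chassis side, butted to the ear, and is let go (x of rule_end_left in the frame of chassis_corner between -0.003 and 0.0035 m and x of rule_end_right in the frame of chassis_corner between -0.003 and 0.0035 m and y of rule_end_right in the frame of chassis_corner between -0.003 and 0.005 m and height (world z) of rule_mark below 0.009 m and angle between rule_mark's own z axis and vertical below 0.03 rad and contact force between the fingers and rule below 0.1 N), for 0.2 s.
2. the lock button is pushed down while the arm is still in (value of joint lock_button above 0.0048 m and value of joint gauge_arm below 0.01 m), for 0.05 s.
At the end, for the whole second after the job is handed in: Straightedge flat, both ends of its edge within 3.5 mm of the chassis side, its end within 5 mm of the ear, not touched by the gripper; lock button down; pointer within 4 mm of the long mark along the straightedge, at rest; fingers still holding the arm (over 1 N) (all of step 1 and y of pointer_tip in the frame of rule_mark between -0.004 and 0.004 m and value of joint gauge_arm above 0.05 m and value of joint lock_button above 0.0048 m and velocity of joint gauge_arm between -0.01 and 0.01 m/s and contact force between the fingers and gauge_arm above 1 N); the arm keeps its last pose, push and grip.
It fails at once if the cup is pushed away (over 20 mm) (distance of cup from where it was at the start of the episode above 0.02 m).
It fails at once if the screwdriver is pushed away (over 20 mm) (distance of screwdriver from where it was at the start of the episode above 0.02 m).
It fails at once if the bracket is pushed away (over 20 mm) (distance of bracket from where it was at the start of the episode above 0.02 m).
It also fails if it takes over 64 s, if anything falls off the work surface, if the arm or the gripper's body presses on something with over 40 N, if the wrist force passes 120 N, or if a joint passes its speed limit or range.

### The arm

A 6-joint arm with a two-finger parallel gripper is mounted at the origin on the work surface. World frame = base frame: x ahead of the robot, y to its left, z up, the work surface at z = 0. Lengths are in m, angles in rad, forces in N, time in s.
With the tool pointing down it reaches from about 0.25 to 0.725 m from the base axis. Payload 4 kg.
Tool frame: the origin (TCP) lies at the very end of the fingers, on their centre line; the grasp point (between the pads) lies 19 mm behind it; z points along the fingers, y is the line along which they close (so a half turn about z gives the same grasp; the last joint's range is limited). The gripper opens to 85 mm and grips with 20 to 120 N. Pads are 22 mm wide; open, the fingers measure 114 mm over their backs; the gripper's body (76 mm by 85 mm) begins 54 mm behind the grasp point. The pads swing forward as they close: fully open they stand 13 mm farther back than shut.
Start: joints at [-1.219, 0.241, 0.005, 1.335, 0, 1.571], TCP at [0.172, -0.469, 0.231] pointing down, gripper open.
Joint ranges: [-2.72, 2.72], [-1.05, 1.87], [-1.09, 1.28], [-1.99, 2.15], [-1.42, 1.44], [-3.14, 3.14]. Speed limits (rad/s): [2.79, 2.79, 3.14, 3.14, 3.14, 3.14].

### API

Orientations are given as a unit quaternion [x, y, z, w].
In Python, from rig import sense, grab_frame, get_calibration, sign_off gives the robot as it stands. The module is installed in compiled form; this text tells all that it offers.
- The arm moves only by the shell command python3 -m pendant 'ROWS'. ROWS is JSON, a list of rows, each a list of 3 entries, a list of its own where there are three numbers: the opening, from 0 (shut) to 1 (fully open), then the shift along the tool's x, y, z in m, then the turn about the tool's z in degrees. In form: [[gripper, [tx, ty, tz], roll], ...]. A call has 1 to 12 rows; each row is the pose to reach, as a shift and turn from the pose commanded when the call began, along the tool's axes at that moment; what a row does not reach only later rows make up. A row lasts 1/12 s, in which the tool goes at most 41.7 mm and 7.16 degrees, less where a joint would pass 70% of its speed; a pose out of reach is approached as far as the arm can. A call with a gripper value outside its range is refused whole. The fingers move at their own pace and stop on an object; the grip force is fixed at half the most. Time passes only in rows, so rows that repeat a pose let the fingers close. It gives the time, the measured TCP pose, the force, the opening and the grip force at its end, in the units of the state.
- sense(): the state, without advancing time (a new reading comes with each control period).
- grab_frame(name): name is "scene" or "top" or "wrist"; returns the picture (384x512x3 uint8, red, green, blue); there is no depth.
- get_calibration(name): a dict with "mtx" (3x3 intrinsics, pixels), "rvec" (rotation vector, rad) and "tvec" (3), from world to camera coordinates, as OpenCV has them. Camera axes: x right, y down, z forward; pixel columns grow to the right and rows downward; lengths in m; the calibration is good to about 2 mm. A picture is of the moment at which its call begins: read the wrist's pose just before it. get_calibration takes no time and is no camera call; for the wrist camera it gives the pose at the moment of the call.
- sign_off(): hands the job in; it is judged then, once.
The state is a dict: "clock": time; "joint_positions": joint angles; "joint_vel": joint speeds; "joint_torque": joint torques, N m; "ee_pos": TCP position; "tcp_rot": TCP orientation; "wrist_force": force on the tool from outside, world axes, zero at the start; "ft_torque": the same for the moment, N m; "opening": finger opening in m; "finger_force": force on a finger pad.
Only numpy, scipy, OpenCV 4.12 (cv2) and the standard library are available. Lean on these libraries where they do the work, as an engineer would, in place of code of your own. Each camera call takes 0.05 s, during which the arm holds its last target. There are 200 camera calls.

## Working session

There is one attempt and no reset: what is moved stays moved. The work goes in short steps, Python scripts to look and compute and a shell command to move; the robot and the scene stay as the last step left them, time stands still between calls to the robot, and variables do not carry over. Pictures are saved under pics/ and viewed, at most 12 in all, crops included, and the job is handed in when it is done.

```bash
mkdir -p pics
cat > h.py <<'E'
import numpy as np,cv2
from rig import sense,grab_frame,get_calibration
def ray(c,u,v):
    K=np.array(c["mtx"],float);R=cv2.Rodrigues(np.array(c["rvec"],float))[0];t=np.array(c["tvec"],float).ravel()
    d=R.T@np.linalg.solve(K,[u,v,1.]);return -R.T@t,d
def onz(c,u,v,z):
    o,d=ray(c,u,v);return o+d*(z-o[2])/d[2]
def proj(c,p):
    return cv2.projectPoints(np.array(p,float).reshape(-1,1,3),np.array(c["rvec"],float),np.array(c["tvec"],float),np.array(c["mtx"],float),None)[0].reshape(-1,2)
def save(name,fn,crop=None,s=1):
    im=grab_frame(name);np.save(fn.replace('.png','.npy'),im)
    if crop: im=im[crop[1]:crop[3],crop[0]:crop[2]]
    cv2.imwrite(fn,cv2.resize(im,None,fx=s,fy=s,interpolation=cv2.INTER_CUBIC)[:,:,::-1])
    return im
E
python3 - <<'E'
from h import *
save("top","pics/top0.png",s=1.55);save("scene","pics/scene0.png",s=1.55)
for n in("top","scene"):
    c=get_calibration(n);o,d=ray(c,256,192);print(n,o,d,np.array(c["mtx"])[0])
s=sense();print(s["ee_pos"],s["tcp_rot"],s["opening"],s["clock"])
E
```

```text
top [0.39099746 0.03569016 1.22431319] [ 0.11965971 -0.02039909 -0.99274787] [397.73857395   0.         249.47897521]
scene [1.29651766 0.56480954 1.07951174] [-0.5722334  -0.39228533 -0.72033025] [437.18876271   0.         258.50584655]
[ 0.1720938  -0.46884662  0.23049103] [ 9.84570834e-01  1.74983894e-01 -1.68388249e-04 -9.39168882e-04] 0.08490157666604896 0.1
```

View pics/top0.png

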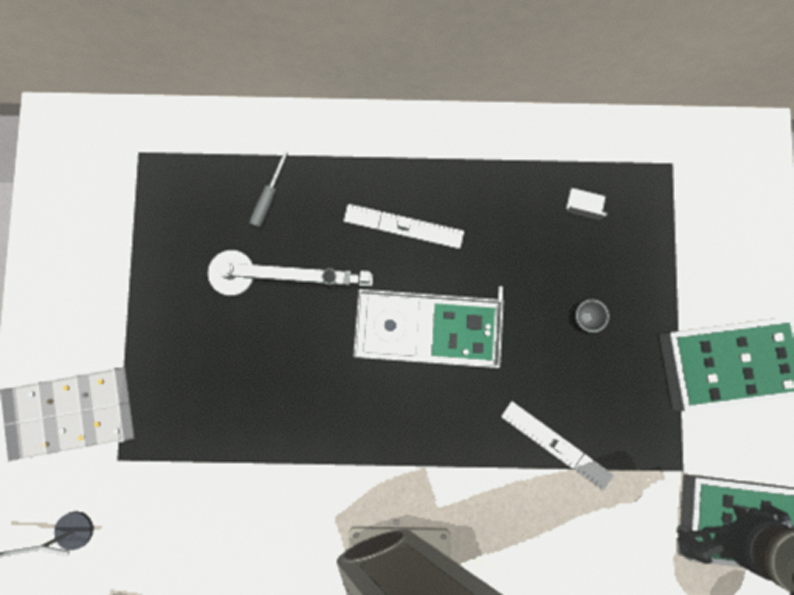

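View pics/scene0.png

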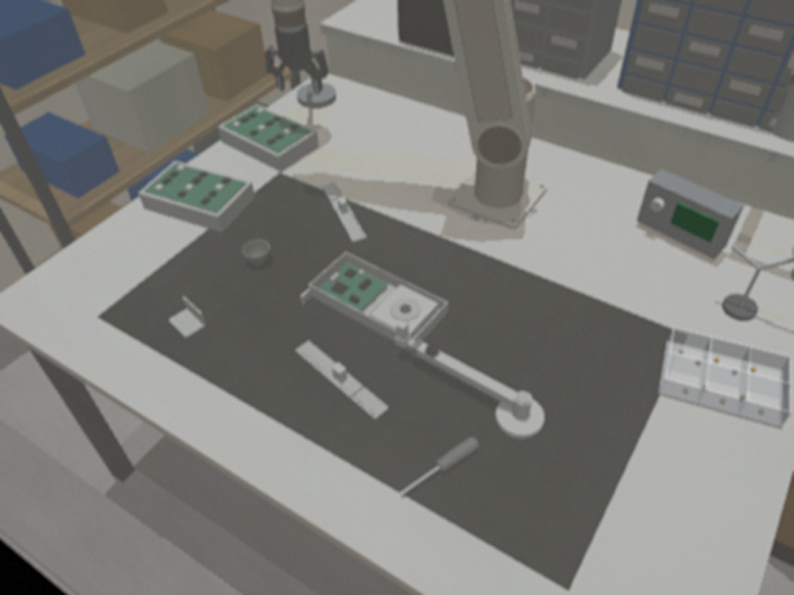

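Top view at 1.55x shows two straightedges. One is at (404,226), beyond the chassis, and the other is at (555,443), near the robot. World +y is image-left, so the one at (404,226) is farther to the robot's left and is the one meant. The chassis ear is at (500,293), the tab at (365,278) and the button at (329,276). I'll confirm in a crop and measure.

Run:
```python
from h import *
im=np.load("pics/top0.npy");c=get_calibration("top")
cr=im[120:245,125:335]
big=cv2.resize(cr,None,fx=3.8,fy=3.8,interpolation=cv2.INTER_CUBIC)[:,:,::-1]
cv2.imwrite("pics/crop0.png",big)
g=cv2.cvtColor(im,cv2.COLOR_RGB2GRAY)
m=(g>110).astype(np.uint8)
n,l,st,ce=cv2.connectedComponentsWithStats(m)
for i in range(1,n):
    if 150<st[i,4]<20000:
        ct=cv2.findContours((l==i).astype(np.uint8),0,2)[0][0]
        r=cv2.minAreaRect(ct);b=cv2.boxPoints(r)
        print(st[i],ce[i].round(1),np.round(r[1],1))
        print(np.array([onz(c,u,v,0.005)[:2] for u,v in b]).round(4).tolist())
```

```text
[365 121  27  19 324] [377.9 129.7] [26.7 13.8]
[[0.7297, -0.3279], [0.7735, -0.3378], [0.7569, -0.4199], [0.7132, -0.4098]]
[222 131  78  29 973] [260.1 145.4] [77.7 12.7]
[[0.6911, 0.1234], [0.731, 0.1153], [0.6786, -0.1228], [0.6391, -0.1139]]
[ 134  161   76   30 1104] [162.  175.7] [29. 75.]
[[0.6273, 0.3918], [0.6322, 0.1587], [0.5412, 0.1558], [0.5365, 0.3869]]
[213 174  28  11 207] [227.9 179.1] [10. 27.]
[[0.5915, 0.145], [0.5932, 0.0613], [0.5619, 0.0606], [0.5602, 0.1441]]
[ 228  184   97   54 4004] [275.  211.2] [95.  53.2]
[[0.418, 0.096], [0.5818, 0.0886], [0.5667, -0.2055], [0.4032, -0.1936]]
```

View pics/crop0.png

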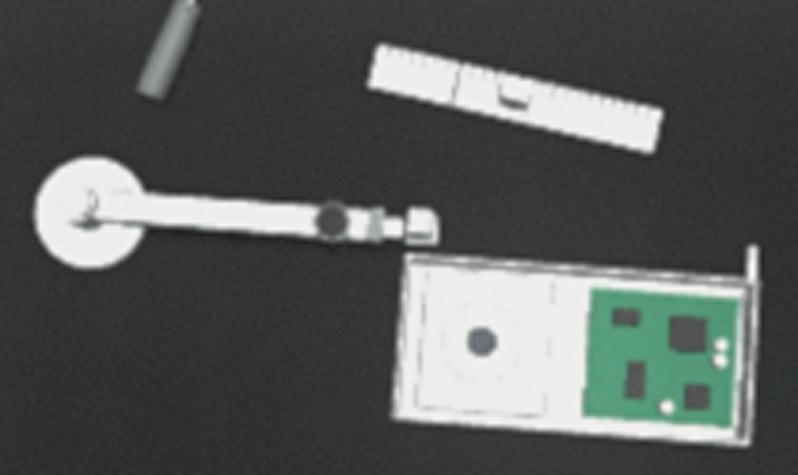

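The crop confirms it. The far straightedge has the long mark to the left of its block, towards the gauge, and ticks on the far edge. Next I'll work out the chassis frame and the moves.

```bash
cat >> h.py <<'E'
from scipy.spatial.transform import Rotation as Rn
def totool(target,s=None):
    s=s or sense();R=Rn.from_quat(s["tcp_rot"]).as_matrix()
    return R.T@(np.array(target)-s["ee_pos"])
def yawy(s=None):
    s=s or sense();y=Rn.from_quat(s["tcp_rot"]).as_matrix()[:,1];return np.degrees(np.arctan2(y[1],y[0]))
E
python3 - <<'E'
from h import *
c=get_calibration("top");f=lambda u,v,z:onz(c,125+u/3.8,120+v/3.8,z)[:2]
# far outer rim edge, column-wise subpixel
g=cv2.cvtColor(np.load("pics/top0.npy"),cv2.COLOR_RGB2GRAY).astype(float)
P=[]
for u in range(238,316):
    v0=int(120+(255+(u-232)*3.8*0.07)/3.8)
    for v in range(v0-5,v0+5):
        if g[v,u]<110<=g[v+1,u]:
            P.append(onz(c,u,v+(110-g[v,u])/(g[v+1,u]-g[v,u]),.035)[:2]);break
P=np.array(P);vx,vy,x0,y0=cv2.fitLine(P.astype(np.float32),cv2.DIST_HUBER,0,.001,.001).ravel()
if vy<0:vx,vy=-vx,-vy
Y=np.array([vx,vy]);X=np.array([vy,-vx]);p0=np.array([x0,y0])
ear=f(747.5,247,.025)
co=p0+Y*((ear-p0)@Y)
print("n",len(P),"yaw",np.degrees(np.arctan2(-vx,vy)),"corner",co,"left end",(f(405,255,.035)-co)@Y)
for n,u,v,z in(("tab",425,213,.0945),("head",422,226,.058),("button",331,221,.068),("block",515,85,.037),("mark",457,84,.005)):
    w=f(u,v,z);print(n,w,"chassis",X@(w-co),Y@(w-co))
print("rule seated grip",co+18*.001*X+.12*Y)
s=sense();print("to rule z.15",totool([.672,.0,.13]),yawy())
E
```

```text
n 78 yaw -3.1198843 corner [ 0.53688999 -0.18744202] left end 0.27277064111299026
tab [0.57220211 0.06835   ] chassis 0.02133822017949461 0.2573347804489618
head [0.56775084 0.07150396] chassis 0.0167218855319985 0.2602418065328729
button [0.56868654 0.14162386] chassis 0.013839897827379214 0.33030870761131614
block [6.86905668e-01 2.01645943e-04] chassis 0.1395807669699868 0.19553021354983047
mark [0.69470399 0.04708038] chassis 0.14481614189923556 0.24276389455373257
rule seated grip [ 0.56139435 -0.06859954]
to rule z.15 [ 0.63084257 -0.2676909   0.10100021] -69.84454922292251
```

```bash
python3 -m pendant '[[0.7,[0.57,-0.24,0.04],-80],[0.7,[0.57,-0.24,0.04],-80],[0.7,[0.57,-0.24,0.04],-80],[0.7,[0.57,-0.24,0.04],-80],[0.7,[0.57,-0.24,0.04],-80],[0.7,[0.57,-0.24,0.04],-80],[0.7,[0.57,-0.24,0.04],-80],[0.7,[0.57,-0.24,0.04],-80],[0.7,[0.57,-0.24,0.04],-80],[0.7,[0.57,-0.24,0.04],-80],[0.7,[0.57,-0.24,0.04],-80],[0.7,[0.57,-0.24,0.04],-80]]'
python3 - <<'E'
from h import *
s=sense();print(s["joint_positions"],yawy(s),totool([.67,-.001,.14]))
E
```

```text
clock: 1.1
ee_pos: [0.5381, -0.1273, 0.1984]
tcp_rot: [0.64, 0.768, -0.0, -0.0]
wrist_force: [1.6, -1.6, 0.4]
opening: 0.0603
finger_force: 0.0
[-2.32157740e-01  3.61653440e-01  8.62048384e-02  1.29627009e+00
 -1.24437802e-04  1.15649727e+00] 10.435938869454715 [0.10027937 0.15259891 0.05832545]
```

```bash
python3 -m pendant '[[0.7,[0.1,0.153,0.058],-67],[0.7,[0.1,0.153,0.058],-67],[0.7,[0.1,0.153,0.058],-67],[0.7,[0.1,0.153,0.058],-67],[0.7,[0.1,0.153,0.058],-67],[0.7,[0.1,0.153,0.058],-67],[0.7,[0.1,0.153,0.058],-67],[0.7,[0.1,0.153,0.058],-67],[0.7,[0.1,0.153,0.058],-67],[0.7,[0.1,0.153,0.058],-67],[0.7,[0.1,0.153,0.058],-67],[0.7,[0.1,0.153,0.058],-67]]'
python3 - <<'E'
from h import *
c=get_calibration("wrist");save("wrist","pics/w1.png",s=1.55)
s=sense();print(s["ee_pos"],yawy(s),proj(c,[[.6855,-.001,.037],[.694,.047,.005],[*s["ee_pos"][:2],.037]]))
E
```

```text
clock: 2.1
ee_pos: [0.6699, -0.0037, 0.1404]
tcp_rot: [0.113, 0.994, -0.0, -0.001]
wrist_force: [-0.2, -0.0, 0.0]
opening: 0.0597
finger_force: 0.0
[ 0.66995643 -0.00371761  0.14053423] 77.08561146735681 [[259.26514137 205.68572092]
 [314.83783726 189.79012019]
 [251.38246361 187.83163901]]
```

View pics/w1.png

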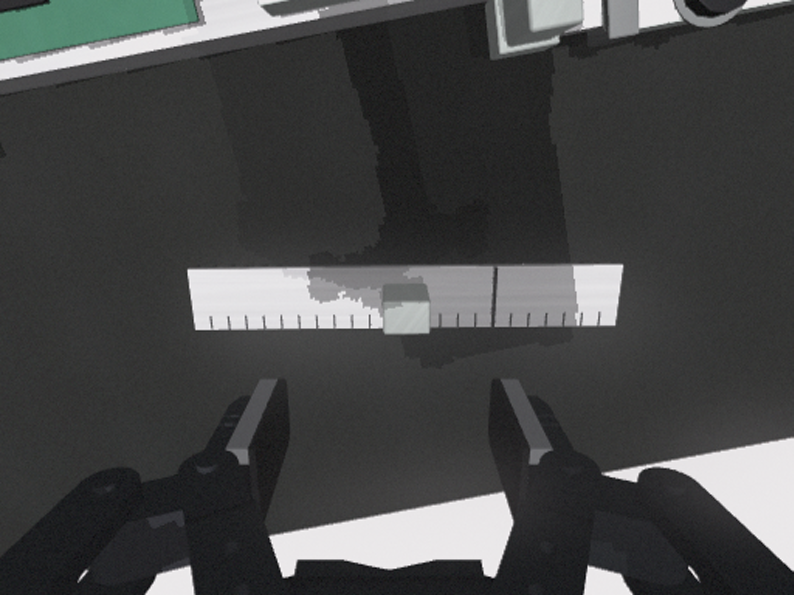

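The wrist view shows the block top at (407,318). The long mark is at x≈494 and the straightedge lies nearly level in the image.

Run:
```python
from h import *
c=get_calibration("wrist")
f=lambda u,v,z:onz(c,u/1.55,v/1.55,z)
b=f(407,318,.037);a=f(195,330,.005);d=f(615,325,.005);a2=f(188,268.5,.005);d2=f(623,264.5,.005)
print(b,np.degrees(np.arctan2(*(d-a)[[1,0]])),np.degrees(np.arctan2(*(d2-a2)[[1,0]])),np.linalg.norm(d-a),(a+d+a2+d2)/4,yawy())
b=(b*.5+(a+d+a2+d2)/8); b[2]=.04;print(totool(b))
```

```text
[0.68581052 0.00155873 0.037     ] 77.84360887143762 77.65033649046433 0.23893347584429545 [0.68579748 0.00143436 0.005     ] 77.08561146735681
[-0.01437629  0.0086437   0.10051902]
```

```bash
python3 -m pendant '[[0.7,[-0.0145,0.0085,0.04],-0.7],[0.7,[-0.0145,0.0085,0.07],-0.7],[0.7,[-0.0145,0.0085,0.1],-0.7],[0.7,[-0.0145,0.0085,0.12],-0.7],[0.7,[-0.0145,0.0085,0.1285],-0.7],[0.7,[-0.0145,0.0085,0.1285],-0.7],[0.15,[-0.0145,0.0085,0.1285],-0.7],[0.15,[-0.0145,0.0085,0.1285],-0.7],[0.15,[-0.0145,0.0085,0.1285],-0.7],[0.15,[-0.0145,0.0085,0.1285],-0.7],[0.15,[-0.0145,0.0085,0.1285],-0.7],[0.15,[-0.0145,0.0085,0.1285],-0.7]]'
python3 - <<'E'
from h import *
c=get_calibration("top");save("top","pics/t2.png")
s=sense();print(s["ee_pos"],yawy(s),s["wrist_force"],s["opening"],s["finger_force"])
X=np.array([np.cos(np.radians(-3.12)),np.sin(np.radians(-3.12))]);Y=np.array([-X[1],X[0]])
p=np.array([.5369,-.1874])+.018*X+.12*Y
for dx,dy in((.012,.012),(.0,.0)): print(totool([*(p+X*dx+Y*dy),s["ee_pos"][2]]))
E
```

```text
clock: 3.15
ee_pos: [0.6882, 0.0012, 0.0153]
tcp_rot: [0.106, 0.994, 0.0, 0.002]
wrist_force: [-0.2, -0.7, 6.2]
opening: 0.0223
finger_force: 61.4
[0.6881339  0.00123241 0.01534718] 77.85229656231098 [ 0.05054673 -1.62547197  6.44476072] 0.02269579251863736 61.41139626502991
[ 0.09923567 -0.08116091 -0.00054306]
[ 0.10920391 -0.0948952  -0.00060223]
```

```bash
python3 -m pendant '[[0.15,[0,0,-0.005],0],[0.15,[0.01,-0.02,-0.005],-3],[0.15,[0.025,-0.04,-0.005],-6],[0.15,[0.045,-0.06,-0.005],-9],[0.15,[0.06,-0.075,-0.005],-9],[0.15,[0.076,-0.0815,-0.005],-9],[0.15,[0.076,-0.0815,-0.005],-9],[0.15,[0.085,-0.083,-0.005],-9],[0.15,[0.092,-0.084,-0.005],-9],[0.15,[0.0975,-0.085,-0.005],-9],[0.15,[0.0975,-0.085,-0.005],-9]]'
python3 - <<'E'
from h import *
c=get_calibration("wrist");save("wrist","pics/w3.png",s=1.55)
s=sense();print(s["ee_pos"],yawy(s),s["wrist_force"],s["opening"],s["finger_force"])
E
```

```text
clock: 4.12
ee_pos: [0.5716, -0.0609, 0.0172]
tcp_rot: [0.027, 1.0, 0.0, -0.001]
wrist_force: [-0.5, 0.4, -3.8]
opening: 0.0227
finger_force: 60.4
[ 0.57253549 -0.06092956  0.01736206] 86.87777389775029 [ 0.2159224  -0.80393613 -3.40514833] 0.023055740995213528 60.36293148994446
```

View pics/w3.png

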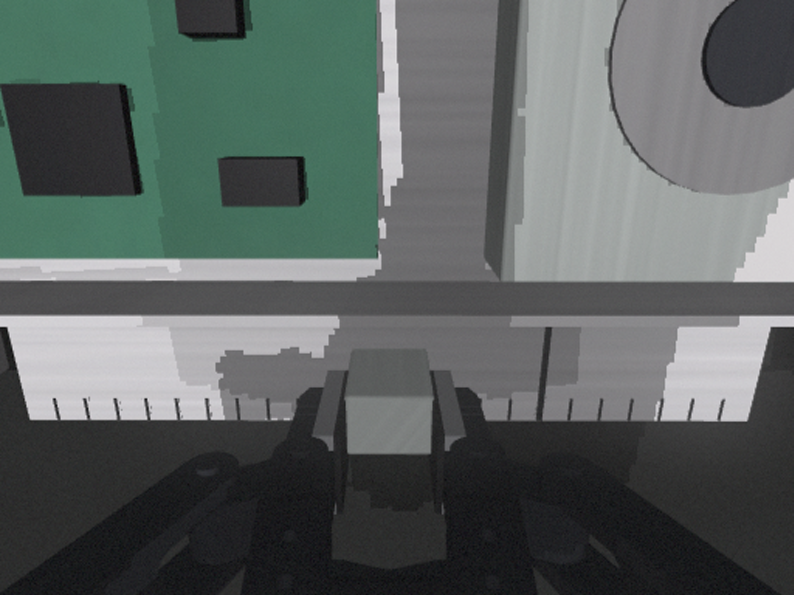

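The wrist view shows the straightedge's tick edge (y≈420) parallel to the chassis rim (y≈315), with the block squarely gripped. Now I'll push it in towards the side.

```bash
python3 -m pendant '[[0.15,[0.003,0,0],0],[0.15,[0.006,0,0],0],[0.15,[0.008,0,0],0],[0.15,[0.01,0,0],0],[0.15,[0.011,0,0],0],[0.15,[0.011,0,0],0]]'
python3 -c "
from h import *
s=sense();print(s['ee_pos'],yawy(s),s['wrist_force'])"
```

```text
clock: 4.67
ee_pos: [0.5625, -0.0606, 0.0177]
tcp_rot: [0.027, 1.0, 0.0, 0.001]
wrist_force: [1.0, 0.6, -3.7]
opening: 0.0226
finger_force: 60.3
[ 0.56252162 -0.06059706  0.01771209] 86.87186909179873 [ 1.00278465  0.55445043 -3.74661029]
```

```bash
python3 -m pendant '[[0.15,[0.001,0,0],0],[0.15,[0.002,0,0],0],[0.15,[0.003,0,0],0],[0.15,[0.003,0,0],0]]'
python3 -c "
from h import *
s=sense();print(s['ee_pos'],yawy(s),s['wrist_force'])"
```

```text
clock: 5.0
ee_pos: [0.5622, -0.0606, 0.0182]
tcp_rot: [0.027, 1.0, -0.0, 0.003]
wrist_force: [6.2, 0.7, -7.2]
opening: 0.0226
finger_force: 59.8
[ 0.56224922 -0.06060636  0.01822269] 86.87201118499478 [ 6.20629485  0.74738989 -7.1940839 ]
```

Contact with the side at 6 N. I'll ease off a little, then push towards the ear.

```bash
python3 -m pendant '[[0.15,[-0.002,0,0.001],0],[0.15,[-0.002,-0.003,0.001],0],[0.15,[-0.002,-0.005,0.001],0],[0.15,[-0.002,-0.006,0.001],0],[0.15,[-0.002,-0.007,0.001],0],[0.15,[-0.002,-0.007,0.001],0]]'
python3 -c "
from h import *
s=sense();print(s['ee_pos'],yawy(s),s['wrist_force'])"
```

```text
clock: 5.5
ee_pos: [0.562, -0.0675, 0.0171]
tcp_rot: [0.027, 1.0, 0.001, 0.001]
wrist_force: [4.7, 2.0, -3.5]
opening: 0.0226
finger_force: 60.3
[ 0.56203829 -0.0674582   0.01709464] 86.86602521525819 [ 4.70480528  1.98500288 -3.53846374]
```

```bash
python3 -m pendant '[[0.15,[0,-0.001,0],0],[0.15,[0,-0.002,0],0],[0.15,[0,-0.003,0],0],[0.15,[0,-0.003,0],0]]'
python3 -c "
from h import *
s=sense();print(s['ee_pos'],yawy(s),s['wrist_force'])"
```

```text
clock: 5.83
ee_pos: [0.562, -0.0678, 0.0173]
tcp_rot: [0.027, 1.0, 0.003, 0.002]
wrist_force: [5.3, 9.1, -2.7]
opening: 0.0224
finger_force: 60.5
[ 0.56200842 -0.06777795  0.0172974 ] 86.96024590562764 [ 5.26266933  9.09552743 -2.68277919]
```

```bash
python3 -m pendant '[[0.15,[0,0.001,0.001],0],[0.15,[0,0.001,0.002],0],[0.15,[0,0.001,0.003],0],[0.15,[0,0.001,0.003],0]]'
python3 -c "
from h import *
s=sense();print(s['ee_pos'],yawy(s),s['wrist_force'])"
```

```text
clock: 6.17
ee_pos: [0.5621, -0.0676, 0.0153]
tcp_rot: [0.027, 1.0, 0.002, 0.002]
wrist_force: [2.6, 6.7, 4.7]
opening: 0.0228
finger_force: 61.3
[ 0.5620571  -0.06764584  0.0153071 ] 86.9463370319427 [2.60195496 6.73957936 4.6644269 ]
```

```bash
python3 -m pendant '[[0.3,[0,0.001,-0.001],0],[0.45,[0,0.001,-0.003],0],[0.45,[0,0.001,-0.003],0],[0.45,[0,0.001,-0.003],0],[0.45,[0,0.001,-0.03],0],[0.45,[0,0.001,-0.06],0],[0.45,[0,0.001,-0.1],0],[0.45,[0,0.001,-0.13],0],[0.45,[0,0.001,-0.13],0]]'
python3 - <<'E'
from h import *
c=get_calibration("wrist");save("wrist","pics/w4.png",s=1.55)
s=sense();print(s["ee_pos"],yawy(s),s["wrist_force"],s["opening"])
E
```

```text
clock: 6.92
ee_pos: [0.5646, -0.0696, 0.1508]
tcp_rot: [0.028, 1.0, -0.001, 0.006]
wrist_force: [1.6, -0.7, -0.7]
opening: 0.0381
finger_force: 0.0
[ 0.5632164  -0.06944161  0.14771921] 86.8191787433745 [ 0.12065373 -0.38843675 -0.16771351] 0.03810548734703495
```

View pics/w4.png

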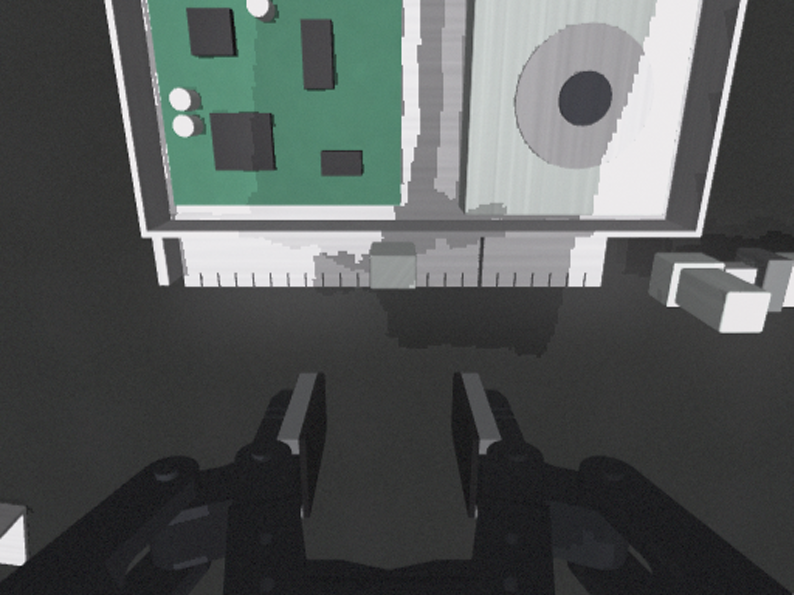

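The straightedge sits between the ear and the rim: its tick edge runs (184,287)–(601,287), the long mark is at x≈482, the rim is at y≈236, and the tab top is at (745,311). I'll check the numbers.

Run:
```python
from h import *
c=get_calibration("wrist")
f=lambda u,v,z:onz(c,u/1.55,v/1.55,z)[:2]
X=np.array([np.cos(np.radians(-3.12)),np.sin(np.radians(-3.12))]);Y=np.array([-X[1],X[0]])
r1,r2=f(147,237,.035),f(698,237,.035);t1,t2=f(184,287,.005),f(601,287,.005)
o=r1;d=(r2-r1)/np.linalg.norm(r2-r1);n=np.array([d[1],-d[0]])
print("rimlen",np.linalg.norm(r2-r1),"yaw",np.degrees(np.arctan2(d[1],d[0])),"tick dist",(t1-o)@n,(t2-o)@n,"len",np.linalg.norm(t2-t1))
e=f(181,283,.025);print("ear face y",e@d-t1@d)
m=f(482,262,.005);tab=f(745,311,.0945);tabb=f(700,281,.058)
print("mark",m,"tab",tab,"rel",(tab-m)@n,(tab-m)@d)
s=sense();Rt=Rn.from_quat(s["tcp_rot"]).as_matrix()
top=np.load("pics/top0.npy")
# button from first top view + tab: 70 mm behind
bt=tab+.07*Y;print("button est",bt,"top view est [.5687,.1416]",s["ee_pos"],s["joint_positions"])
```

```text
rimlen 0.2716077153998241 yaw 86.85017550390951 tick dist 0.03567507949918038 0.035637519597926416 len 0.23730222216432847
ear face y 0.006934112822274241
mark [ 0.56285848 -0.01780442] tab [0.56335039 0.07094463] rel -0.0043853393364162345 0.08864199750668565
button est [0.5671603  0.14084087] top view est [.5687,.1416] [ 0.5632164  -0.06944161  0.14771921] [-1.22438287e-01  4.14064107e-01  2.87150085e-02  1.17728547e+00
 -4.43729567e-04 -6.69283050e-02]
```

Flush: the tick edge is 35.7 mm from the rim at both ends, with no gap at the ear. Next, the lock button.

```bash
python3 -m pendant '[[0,[0.002,0.04,0],0],[0,[0.003,0.08,0],0],[0,[0.004,0.12,0],0],[0,[0.005,0.16,0],0],[0,[0.006,0.19,0],0],[0,[0.007,0.21,0],0],[0,[0.007,0.21,0.03],0],[0,[0.007,0.21,0.06],0],[0,[0.007,0.21,0.06],0]]'
python3 - <<'E'
from h import *
s=sense();print(s["ee_pos"],s["wrist_force"],s["opening"],totool([.568,.1412,.075]))
c=get_calibration("wrist");save("wrist","pics/w5.png",s=1.55)
E
```

```text
clock: 7.72
ee_pos: [0.5594, 0.1405, 0.0762]
tcp_rot: [0.027, 1.0, -0.002, -0.007]
wrist_force: [-1.8, 0.0, -0.4]
opening: 0.0001
finger_force: 0.0
[0.55941662 0.14049466 0.07620846] [-1.84362019e+00  1.82078895e-03 -4.21182140e-01] 7.72437491547393e-05 [-0.00854829  0.0011718   0.00108896]
```

View pics/w5.png

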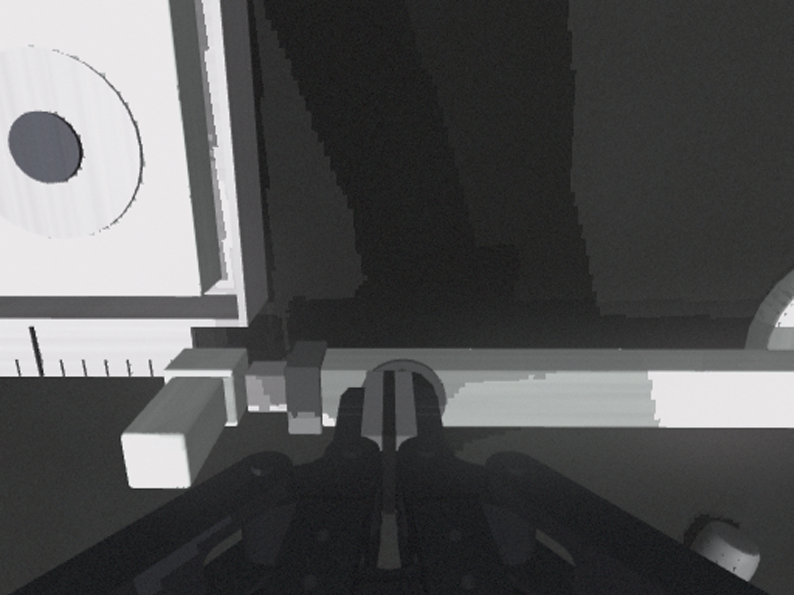

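The shut fingers are over the button, whose circle's top is at (403,360) and right edge at x≈445. That puts its centre near (405,401).

Run:
```python
from h import *
c=get_calibration("wrist");s=sense()
f=lambda u,v,z:onz(c,u/1.55,v/1.55,z)
b=f(404,401,.068);print(b,s["ee_pos"],totool(b,s),s["wrist_force"])
t=f(156,461,.0945);print("tab",t, "sep",np.linalg.norm((b-t)[:2]))
```

```text
[0.56895097 0.14440806 0.068     ] [0.56084548 0.14041216 0.07896362] [-0.00799005  0.00447191  0.01086408] [ 0.02166787 -0.73903162 -0.8790581 ]
tab [0.5695146  0.07340059 0.0945    ] sep 0.07100971186065475
```

```bash
python3 -m pendant '[[0,[-0.008,0.003,0],0],[0,[-0.008,0.003,0],0],[0,[-0.008,0.003,0.006],0],[0,[-0.008,0.003,0.012],0],[0,[-0.008,0.003,0.016],0],[0,[-0.008,0.003,0.019],0],[0,[-0.008,0.003,0.019],0]]'
python3 -c "
from h import *
s=sense();print(s['ee_pos'],s['wrist_force'])"
```

```text
clock: 8.35
ee_pos: [0.5729, 0.1437, 0.0641]
tcp_rot: [0.028, 1.0, -0.0, -0.0]
wrist_force: [0.7, 0.2, -0.2]
opening: -0.0001
finger_force: 0.0
[0.57293074 0.14372331 0.06406715] [ 0.71357784  0.15188198 -0.24094591]
```

```bash
python3 -m pendant '[[0,[0.003,0,0.001],0],[0,[0.003,0,0.002],0],[0,[0.003,0,0.003],0],[0,[0.003,0,0.004],0],[0,[0.003,0,0.004],0]]'
python3 -c "
from h import *
s=sense();print(s['ee_pos'],s['wrist_force'])"
```

```text
clock: 8.77
ee_pos: [0.5706, 0.1442, 0.0611]
tcp_rot: [0.027, 1.0, 0.0, 0.0]
wrist_force: [0.2, -1.0, 5.3]
opening: 0.0004
finger_force: 2.4
[0.57060262 0.14417962 0.06107432] [ 0.22229228 -1.01095444  5.27690229]
```

Now at z=0.061 with force building, so I'll go 3 mm further to bottom it out.

```bash
python3 -m pendant '[[0,[0,0,0.001],0],[0,[0,0,0.002],0],[0,[0,0,0.003],0],[0,[0,0,0.003],0]]'
python3 -c "
from h import *
s=sense();print(s['ee_pos'],s['wrist_force'])"
```

```text
clock: 9.1
ee_pos: [0.5707, 0.1442, 0.0609]
tcp_rot: [0.027, 1.0, 0.0, 0.001]
wrist_force: [-5.6, -2.0, 20.2]
opening: -0.0002
finger_force: 9.9
[0.57069246 0.14419848 0.06091478] [-5.63505161 -1.95571949 20.16102099]
```

Bottomed out with 20 N at z=0.061, so the button is down. Next, the tab.

```bash
python3 -m pendant '[[0,[0,0,-0.03],0],[0,[0,0,-0.07],0],[0.5,[-0.001,-0.03,-0.07],0],[0.5,[-0.002,-0.06,-0.07],0],[0.5,[-0.002,-0.072,-0.07],0],[0.5,[-0.002,-0.072,-0.07],0],[0.5,[-0.002,-0.072,-0.07],0]]'
python3 - <<'E'
from h import *
s=sense();print(s["ee_pos"],s["wrist_force"],s["opening"])
c=get_calibration("wrist");save("wrist","pics/w6.png",s=1.55)
E
```

```text
clock: 9.68
ee_pos: [0.5677, 0.0719, 0.1268]
tcp_rot: [0.028, 1.0, 0.0, -0.001]
wrist_force: [-0.0, 0.5, 1.1]
opening: 0.043
finger_force: 0.0
[0.56771769 0.07189366 0.12681922] [-0.00768092  0.45946575  1.08197253] 0.042955328794156054
```

View pics/w6.png

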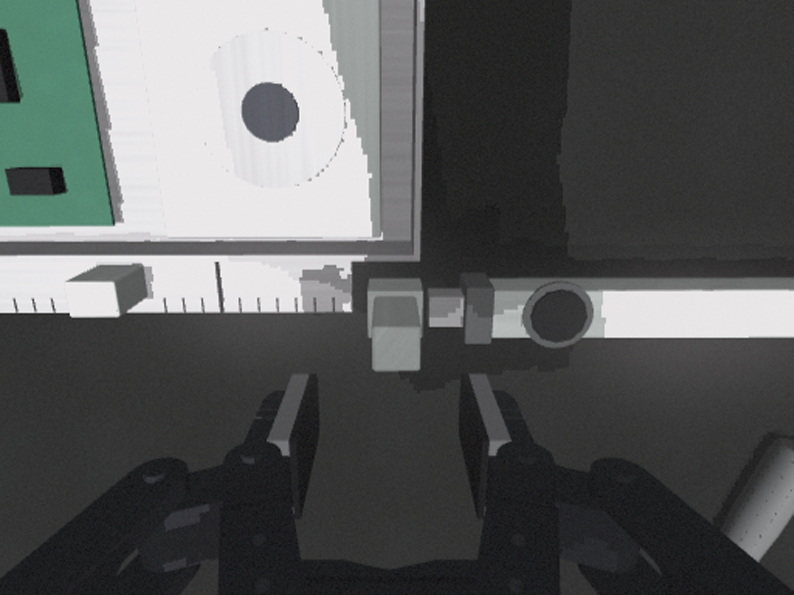

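The button now sits inside a visible ring at (557,315). The tab top is at (397,350), the mark at x≈218, and the straightedge is undisturbed.

Run:
```python
from h import *
c=get_calibration("wrist");s=sense()
f=lambda u,v,z:onz(c,u/1.55,v/1.55,z)
t=f(397,350,.0945);m=f(218.5,287,.005);h=f(395,309,.058)
Y=np.array([np.sin(np.radians(3.12)),np.cos(np.radians(3.12))])
print(t,h,m,"draw",(t-m)[:2]@Y,(h-m)[:2]@Y); print(totool([t[0],t[1],.066],s))
```

```text
[0.56737441 0.07504418 0.0945    ] [0.56474609 0.0748936  0.058     ] [ 0.56646328 -0.01770232  0.005     ] draw 0.09265861470504405 0.0923651972406249
[0.0005281  0.00238534 0.06080664]
```

```bash
python3 -m pendant '[[0.5,[0,0.002,0.02],0],[0.5,[0,0.002,0.045],0],[0.5,[0,0.002,0.059],0],[0.5,[0,0.002,0.059],0],[0.1,[0,0.002,0.059],0],[0.1,[0,0.002,0.059],0],[0.1,[0,0.002,0.059],0],[0.1,[0,0.002,0.059],0],[0.1,[0,0.002,0.059],0]]'
python3 -c "
from h import *
s=sense();print(s['ee_pos'],s['wrist_force'],s['opening'],yawy(s))"
```

```text
clock: 10.48
ee_pos: [0.5691, 0.0745, 0.0694]
tcp_rot: [0.027, 1.0, 0.0, 0.001]
wrist_force: [-0.5, 0.5, 0.5]
opening: 0.0166
finger_force: 61.3
[0.56908018 0.07450511 0.06942581] [-0.50747375  0.54231327  0.53802344] 0.01660157555945353 86.86345149766795
```

Gripped. I'll draw it out most of the way.

```bash
python3 -m pendant '[[0.1,[0,-0.01,0],0],[0.1,[0,-0.025,0],0],[0.1,[0,-0.04,0],0],[0.1,[0,-0.055,0],0],[0.1,[0,-0.07,0],0],[0.1,[0,-0.08,0],0],[0.1,[0,-0.085,0],0],[0.1,[0,-0.085,0],0],[0.1,[0,-0.085,0],0]]'
python3 - <<'E'
from h import *
s=sense();print(s["ee_pos"],s["wrist_force"],s["opening"],yawy(s))
save("wrist","pics/w7.png",s=1.55);save("scene","pics/s7.png",(180,170,370,300),4)
E
```

```text
clock: 11.23
ee_pos: [0.5644, -0.0103, 0.0694]
tcp_rot: [0.027, 1.0, 0.0, 0.001]
wrist_force: [-0.3, 3.7, 3.1]
opening: 0.0169
finger_force: 61.9
[ 0.56444537 -0.01032295  0.06939517] [-0.29433571  3.70310024  3.10075259] 0.016923637087994582 86.85392041812993
```

View pics/w7.png

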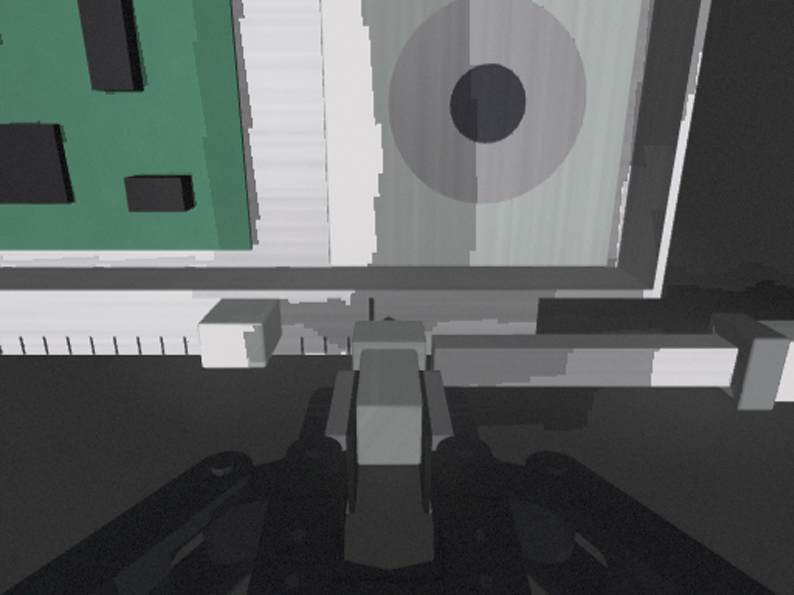

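The mark is visible at (371,308), the head spans u 355–426, and the dark pointer peeks out at (388,319). I'll compute what remains.

Run:
```python
from h import *
c=get_calibration("wrist");s=sense()
Y=np.array([np.sin(np.radians(3.13)),np.cos(np.radians(3.13))])
f=lambda u,v,z:onz(c,u/1.55,v/1.55,z)[:2]@Y
print("mark",f(371.5,308,.005),"tcp",s["ee_pos"][:2]@Y,"head",(f(356,323,.058)+f(425,323,.058))/2,f(425,323,.058)-f(356,323,.058),"cone",f(388,319,.019),"blk",f(232,348,.037)+.05)
# seated mark: from block? ticks
im=np.load("pics/w7.npy");g=cv2.cvtColor(im,cv2.COLOR_RGB2GRAY)
for v in(195,198,201):print(v,g[v,232:258].tolist())
```

```text
mark 0.013100277476141836 tcp 0.020823502015831715 head 0.020797012029795003 0.021597406162579116 cone 0.01999741036715079 blk 0.013562385953140861
195 [117, 118, 119, 115, 117, 118, 66, 54, 52, 95, 115, 117, 116, 116, 117, 117, 116, 114, 116, 115, 116, 116, 115, 118, 117, 112]
198 [117, 116, 117, 117, 115, 114, 69, 55, 53, 94, 113, 115, 112, 115, 115, 114, 113, 116, 113, 113, 114, 114, 114, 114, 115, 114]
201 [116, 116, 116, 114, 116, 114, 67, 48, 51, 92, 112, 117, 116, 116, 114, 117, 115, 114, 115, 115, 113, 114, 115, 114, 116, 113]
```

View pics/s7.png

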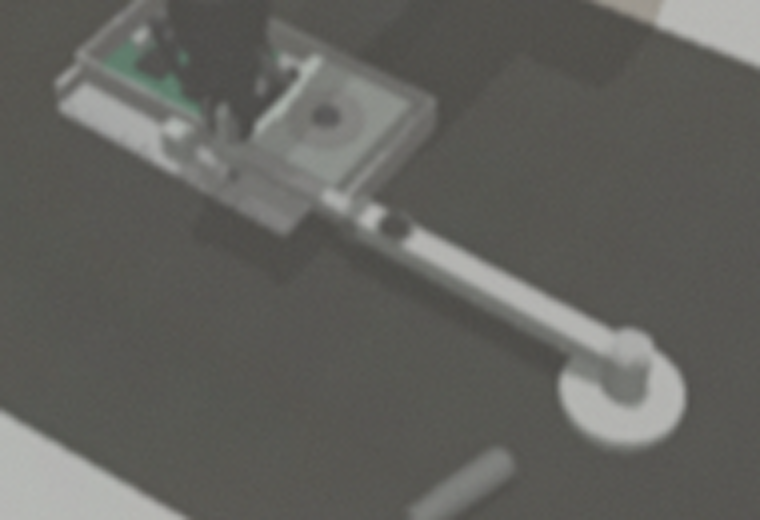

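The scene crop shows the arm drawn out over the straightedge, which still lies against the chassis and ear. About 7.3 mm is left to go.

```bash
python3 -m pendant '[[0.1,[0,-0.002,0],0],[0.1,[0,-0.004,0],0],[0.1,[0,-0.006,0],0],[0.1,[0,-0.0073,0],0],[0.1,[0,-0.0073,0],0],[0.1,[0,-0.0073,0],0],[0.1,[0,-0.0073,0],0],[0.1,[0,-0.0073,0],0]]'
python3 - <<'E'
from h import *
c=get_calibration("wrist");im=grab_frame("wrist");s=sense()
g=cv2.cvtColor(im,cv2.COLOR_RGB2GRAY)
Y=np.array([np.sin(np.radians(3.13)),np.cos(np.radians(3.13))])
f=lambda u,v,z:onz(c,u,v,z)[:2]@Y
for v in(194,197,200):
    r=g[v,235:275].astype(float);w=np.clip(r.max()-25-r,0,None);print(v,235+(w@np.arange(40))/w.sum(),r.min())
print("tcp",s["ee_pos"][:2]@Y,s["wrist_force"],s["opening"])
x=np.hstack([cv2.resize(im[175:265,190:320],None,fx=6,fy=6,interpolation=cv2.INTER_CUBIC)])
cv2.imwrite("pics/w8.png",x[:,:,::-1])
for u in(246,248,250,252,254):print(u,f(u,198,.005))
E
```

```text
clock: 12.0
ee_pos: [0.564, -0.0173, 0.0693]
tcp_rot: [0.027, 1.0, 0.0, 0.001]
wrist_force: [-1.4, 4.0, 6.2]
opening: 0.0167
finger_force: 62.1
194 250.0841121495327 51.0
197 250.08256880733944 52.0
200 250.04310344827587 51.0
tcp 0.013498886999318307 [-0.81789485  3.59142969  5.81598048] 0.01688703297811356
246 0.009851588817601491
248 0.01114503408883566
250 0.012438478493442508
252 0.013731922031422901
254 0.015025364702777723
```

View pics/w8.png

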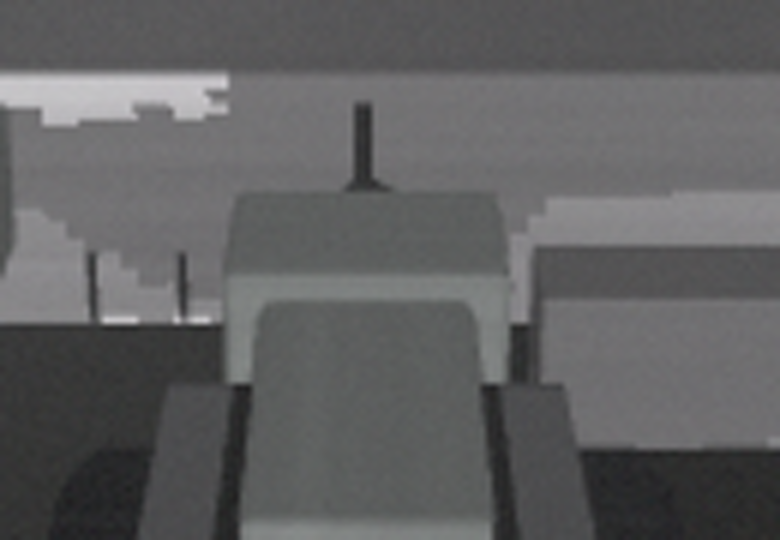

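The pointer cone (x≈368) stands over the mark (x≈363) in the crop, which is under 1 mm off. The straightedge is undisturbed, so I'll hand it in.

```bash
python3 -c "
from rig import sign_off
print(sign_off())"
```

```text
the job is handed in; nothing more can be done
None
```

I handed the job in with the straightedge flush and butted, the lock button down, and the tab still gripped with the pointer about 1 mm from the long mark; no verdict came back.

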